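# Clamp the white-capped bottle in the bar clamp

## Task

Stand the amber bottle with the white cap upright in the V of the orange bar clamp, up against both faces, and let go of it. Then squeeze the clamp's trigger against its grip, fully and repeatedly, until the sliding jaw holds the bottle firmly (6 to 20 N on the glass; never above 24 N, which breaks it), and let the trigger spring back. Move the jaw only by the trigger, and leave the other bottles, jar, beaker and caps where they are.

Things in the scene. Friction and masses are not known exactly. Their poses are not given: they have to be found in the camera images.
- bottle: amber glass bottle with the WHITE cap (the others have black caps). Body 50 mm diameter to height 80, shoulder to a 30 mm neck at height 94, cap 30 mm diameter from height 98 to 122. About 160 g. Origin: centre of its underside; z up its axis. It starts standing on the table among three black-capped ones about 110 mm apart.
- clamp: one-hand bar clamp on a plywood board (110 across, 345 long, 12 mm thick) fixed to the table. Origin on the table right below the seat; z up; +y along the clamp from the V to the pistol grip. Along +y: orange V anvil (90 degrees, open to +y, top 62 mm above the table, V line at y = -35 mm), sliding jaw with pad, housing, trigger, grip. The toothed bar may stick out behind to y = 262 mm.
- seat (a point): point on the board's top (12 mm above the table) where the centre of the bottle's underside is when it touches both faces of the V; axes as clamp
- housing_top (a point): centre of the top of the orange housing (y 129 to 217 mm in the clamp's frame, 44 wide), 60 mm above the table; trigger and grip stand up from it
- grip_back (a point): point on the back (+y) face of the FIXED black pistol grip, 105 mm above the table. The grip is 15 mm thick along y, 26 wide, its top 135 mm above the table.
- trigger_front (a point): point on the front (-y, facing the jaw) face of the black trigger blade, 105 mm above the table when released, 52 mm in front of grip_back. The blade is 12 mm thick, 24 wide, its top about 136 mm above the table, hinged 60 mm below this point. Squeezing swings it 16 mm towards +y, to the grip.
- squeeze_mid (a point): midway between trigger front and grip back when FULLY squeezed (36 mm over both; 52 mm released), 105 mm above the table. Only the trigger moves, so fingers that close evenly from both sides belong centred here.
- trigger (a joint): angle of the trigger, rad: 0 released, 0.27 squeezed to its stop. A spring returns it. Each squeeze past about 0.25 moves the jaw one 8 mm tooth (the very first may do less) towards the V; the trigger must then go back below about 0.02 to catch the next. A part squeeze lets the jaw slip back to its last tooth.
- jaw: orange sliding jaw head, 36 x 20 x 44 mm, origin at its centre, 43 mm above the table; axes as clamp; it moves towards -y and cannot go back. At the trigger (105 mm above the table) one feels about 3 N (released) to 4.5 N (squeezed) of return spring, plus 1 to 2.5 N of friction while the jaw moves, plus 0.64 times the force on the glass.
- pad_rest (a point): fixed to the jaw, 50 mm in front (-y) of its origin: the face of the jaw's 28 mm round black rubber pad if its spindle were screwed fully in. It is screwed OUT by an unknown 0 to 8 mm, and starts 18 to 40 mm short of a seated bottle. It is sprung, 0.8 N per mm: each tooth adds 6.4 N. The squeeze that first touches the seated bottle and one or two more make it firm; a third more may break it.
- bottle_b1: brown glass bottle with a black screw cap, same shape as the white-capped one; a bystander, origin under its centre
- bottle_b2: brown glass bottle with a black screw cap, same shape as the white-capped one; a bystander, origin under its centre
- bottle_b3: brown glass bottle with a black screw cap, same shape as the white-capped one; a bystander, origin under its centre
- cream_jar: white jar, 66 mm diameter, 60 high, bystander, origin under its centre
- beaker: clear open beaker, 72 mm diameter, 95 high, bystander, origin under its centre
- cap0: loose black cap, 30 mm diameter, 24 high, bystander, origin under its centre
- cap1: loose black cap like cap0, bystander

How it is judged:
On the way, in this order (a step that is already met when the one before it is completed fails the run):
1. the white-capped bottle stands upright in the V, within 5 mm of its seat, let go, with the jaw not yet on it (horizontal distance between bottle and seat below 0.005 m and z of bottle in the frame of seat below 0.004 m and angle between bottle's own z axis and vertical below 0.06 rad and contact force between each of the fingers, jaw and bottle below 0.2 N), for 0.2 s.
2. the jaw presses on the bottle with more than 5 N (contact force between jaw and bottle above 5 N), for 0.2 s.
At the end, for the whole second after the job is handed in: The white-capped bottle stands upright (within 0.06 rad) on the board, within 5 mm of its seat in the V, at rest; the jaw presses on it with 5 to 21 N; the trigger has sprung back (below 0.05 rad) (horizontal distance between bottle and seat below 0.005 m and z of bottle in the frame of seat below 0.004 m and angle between bottle's own z axis and vertical below 0.06 rad and contact force between the fingers and bottle below 0.2 N and contact force between jaw and bottle between 5 and 21 N and value of joint trigger below 0.05 rad and linear speed of bottle below 0.02 m/s); the robot touches nothing.
It fails at once if the jaw presses on the glass with more than 24 N (contact force between jaw and bottle above 24 N).
It fails at once if the robot pushes the jaw, its bar or its pad directly with more than 3 N (contact force between any of the fingers, the arm and jaw above 3 N).
It fails at once if another bottle, the jar, the beaker or a loose cap is moved by more than 25 mm (distance of any of bottle_b1, bottle_b2, bottle_b3, cream_jar, beaker, cap0, cap1 from where it was at the start of the episode above 0.025 m).
It also fails if it takes over 67 s, if anything falls off the work surface, if the arm or the gripper's body presses on something with over 40 N, if the wrist force passes 120 N, or if a joint passes its speed limit or range.

## Robot

A 7-joint arm with a two-finger parallel gripper is mounted at the origin on the work surface. World frame = base frame: x ahead of the robot, y to its left, z up, the work surface at z = 0. Lengths are in m, angles in rad, forces in N, time in s.
With the tool pointing down it reaches from about 0.35 to 0.9 m from the base axis. Payload 7.2 kg.
Tool frame: the origin (TCP) lies on the front face of the gripper's body, between the roots of the fingers; the fingertips stand bot.tcp_to_tips ahead of it and the grasp point (between the pads) lies 54 mm ahead of it (bot.tcp_to_tips is the distance from the TCP to the fingertips, in m); z points along the fingers, y is the line along which they close (so a half turn about z gives the same grasp; the last joint's range is limited). The gripper opens to 85 mm and grips with 20 to 120 N. Pads are 22 mm wide; open, the fingers measure 114 mm over their backs; the gripper's body (76 mm by 85 mm) begins 54 mm behind the grasp point. The pads swing forward as they close: fully open they stand 13 mm farther back than shut.
Start: joints at [-1.279, 0.411, -0.013, 1.596, 0.006, 1.134, -0.082], TCP at [0.22, 0.585, 0.304] pointing down, gripper open.
Joint ranges: [-2.95, 2.95], [-0.29, 1.99], [-1.47, 1.44], [0.14, 2.54], [-1.03, 4.17], [0.13, 1.85], [-2.86, 2.86]. Speed limits (rad/s): [2.39, 2.39, 3.01, 3.01, 3.14, 3.14, 3.14].

## Interface

Orientations are given as a rotation vector (axis times angle).
In Python, from workcell import status, imaging, workorder, bot gives the robot as it stands.
- The arm moves only by the tool play_rows, never from a script. Its argument "plan" is a list of rows, each a list of 4 numbers: the shift along the tool's x, y, z in m, then the turn about the tool's z in degrees. In form: [[x, y, z, spin], ...]. A call has 1 to 20 rows; each row is the pose to reach, as a shift and turn from the pose commanded when the call began, along the tool's axes at that moment; what a row does not reach only later rows make up. A row lasts 1/8 s, in which the tool goes at most 62.5 mm and 10.7 degrees, less where a joint would pass 70% of its speed; a pose out of reach is approached as far as the arm can. A call with a gripper value outside its range is refused whole. "jaw" is the closure, from -1 (fully open) to 1 (shut), set as the call begins (left out, the last holds). The fingers move at their own pace and stop on an object; "grip_force" is the grip in N (left out, the last holds). Time passes only in rows, so rows that repeat a pose let the fingers close. It gives the time, the measured TCP pose, the force, the opening and the grip force at its end, in the units of the state.
- status.get_obs(): the state, without advancing time (a new reading comes with each control period).
- imaging.capture(name): name is "scene" or "top" or "wrist"; returns (picture, depth): 420x560x3 uint8, red, green, blue; 420x560 float32, m along the optical axis (not along the pixel's ray), 0 where there is no reading.
- imaging.get_calibration(name): a dict with "K" (3x3 intrinsics, pixels), "k1" (the pictures are not rectified: a ray, as slopes to the right and down, at radius r is drawn at 1 + k1 r^2 times it, then the intrinsics apply), "view" (4x4, takes a point from world to camera coordinates). Camera axes: x right, y down, z forward; pixel columns grow to the right and rows downward; lengths in m; the calibration is good to about 2 mm. A picture is of the moment at which its call begins: read the wrist's pose just before it. get_calibration takes no time and is no camera call; for the wrist camera it gives the pose at the moment of the call.
- workorder.close_job(): hands the job in; it is judged then, once.
The state is a dict: "t": time; "joint_pos": joint angles; "joint_vel": joint speeds; "tau": joint torques, N m; "tool_pos": TCP position; "eef_rot": TCP orientation; "contact_force": force on the tool from outside, world axes, zero at the start; "ft_torque": the same for the moment, N m; "grip_width": opening from 0.0 (shut) to 1.0 (fully open); "grasp_force": force on a finger pad.
Only numpy, scipy, OpenCV 4.12 (cv2) and the standard library are available. Lean on these libraries where they do the work, as an engineer would, in place of code of your own. Each camera call takes 0.05 s, during which the arm holds its last target. There are 200 camera calls.

## Working session

There is one attempt and no reset: what is moved stays moved. The work goes in short steps, Python scripts to look and compute and a tool call to move; the robot and the scene stay as the last step left them, time stands still between calls to the robot, and variables do not carry over. Pictures are saved under pics/ and viewed, at most 10 in all, crops included, and the job is handed in when it is done.

Besides the shell and the picture viewer there is one more tool, called after "Emit:" as a command line: name --pt "numbers of a row" for each row, then --argument value for the rest. play_rows: Moves the arm, as the interface text tells. Its arguments: {"type":"object","properties":{"plan":{"type":"array"},"jaw":{"type":"number"},"grip_force":{"type":"number"}},"required":["plan"]}

```bash
mkdir -p pics
cat > h.py <<'E'
import numpy as np, cv2
from workcell import status, imaging, workorder, bot
def snap(n,f):
    p,d=imaging.capture(n); cv2.imwrite(f'pics/{f}.png',p[:,:,::-1]); np.save(f'pics/{f}.npy',d)
    c=imaging.get_calibration(n); np.savez(f'pics/{f}_c.npz',K=c['K'],k1=c['k1'],view=c['view']); return p,d
def ray(f,u,v):
    c=np.load(f'pics/{f}_c.npz'); K=c['K'];k1=float(c['k1'])
    q=cv2.undistortPoints(np.array([[[u,v]]],float),K,np.array([k1,0,0,0,0]))[0,0] 
    V=np.linalg.inv(c['view']); return V[:3,3],V[:3,:3]@np.array([q[0],q[1],1])
def atz(f,u,v,z):
    o,r=ray(f,u,v); return o+r*(z-o[2])/r[2]
def atd(f,u,v):
    o,r=ray(f,u,v); return o+r*np.load(f'pics/{f}.npy')[int(v),int(u)]
E
python3 - <<'E'
from h import *
snap('top','t0');snap('scene','s0')
np.set_printoptions(precision=3,suppress=True)
for n in 't0','s0': c=np.load(f'pics/{n}_c.npz');print(c['K'],c['k1'],c['view'])
print(status.get_obs(),bot.tcp_to_tips)
E
```

```text
[[529.146   0.    279.783]
 [  0.    529.146 204.471]
 [  0.      0.      1.   ]] -0.05931773460832547 [[-0.008 -1.     0.015  0.04 ]
 [-0.995  0.007 -0.102  0.606]
 [ 0.102 -0.016 -0.995  1.604]
 [ 0.     0.     0.     1.   ]]
[[489.882   0.    283.457]
 [  0.    489.882 214.771]
 [  0.      0.      1.   ]] 0.01785336720740481 [[-0.563  0.826 -0.01   0.303]
 [ 0.606  0.404 -0.685 -0.31 ]
 [-0.562 -0.392 -0.728  1.531]
 [ 0.     0.     0.     1.   ]]
{'t': 0.1, 'joint_pos': array([-1.279,  0.412, -0.013,  1.597,  0.006,  1.134, -0.082]), 'joint_vel': array([-0.001, -0.002,  0.002, -0.001, -0.   ,  0.   , -0.001]), 'tau': array([  0.003, -60.183,   0.684, -30.009,   0.014,   0.006,  -0.   ]), 'tool_pos': array([0.22 , 0.585, 0.303]), 'eef_rot': array([-0.562, -3.091,  0.002]), 'contact_force': array([-0.061,  0.129,  0.251]), 'ft_torque': array([ 0.012, -0.024, -0.037]), 'grasp_force': 0.0, 'grip_width': 1.0017520975159755} 0.0726
```

View pics/t0.png

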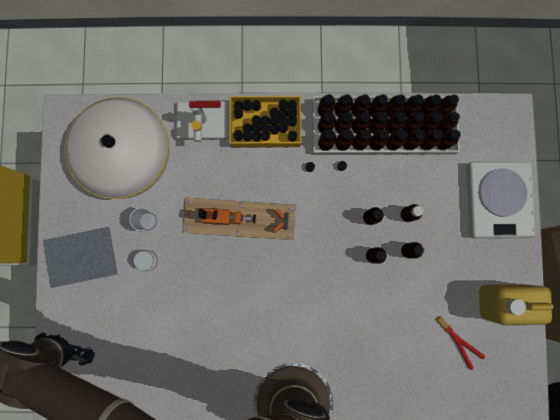

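View pics/s0.png

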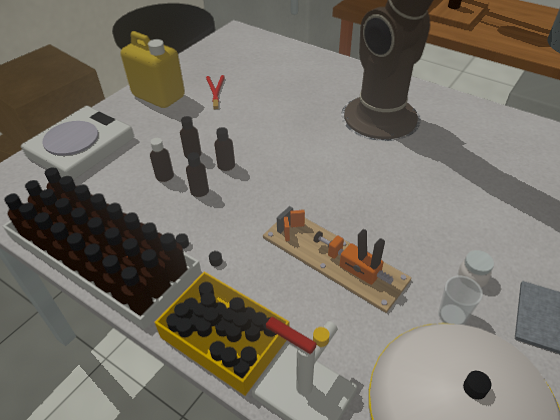

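The top view shows the white cap at about (417,212), with the black-capped bottles at (373,216), (376,255) and (412,250). The clamp's V is at about (280,218) and its grip at about (205,213). I'll enlarge both areas next.

Run:
```python
from h import *
np.set_printoptions(precision=4,suppress=True)
p=cv2.imread('pics/t0.png')
a=cv2.resize(p[190:250,175:305],None,fx=6,fy=6,interpolation=cv2.INTER_CUBIC)
cv2.imwrite('pics/c1.png',a)
# white cap
q=p[195:230,395:430].astype(int); m=(q.min(2)>190); v,u=np.nonzero(m); print('cap',u.mean()+395,v.mean()+195,m.sum(), atz('t0',u.mean()+395,v.mean()+195,.122))
d=np.load('pics/t0.npy')
for u,v in [(417,212),(373,216),(376,255),(412,250),(310,167),(342,166),(376,214)]: print(u,v,atd('t0',u,v))
# points map for cap heights: cluster points z in .116-.126
c=np.load('pics/t0_c.npz')
for (u0,u1,v0,v1) in [(395,430,198,228),(360,390,200,230),(362,392,240,270),(400,428,238,262)]:
    P=np.array([atd('t0',u,v) for v in range(v0,v1) for u in range(u0,u1)])
    s=P[(P[:,2]>.112)&(P[:,2]<.13)]; print(len(s),s.mean(0),s.min(0),s.max(0))
# board fit: points z .005-.02
P=np.array([atd('t0',u,v) for v in range(190,250) for u in range(175,305)])
s=P[(P[:,2]>.006)&(P[:,2]<.02)]; print(cv2.minAreaRect((s[:,:2]*1000).astype(np.float32)),len(s))
```

```text
cap nan nan 0 [nan nan nan]
417 212 [ 0.5716 -0.3649  0.1232]
373 216 [ 0.5609 -0.235   0.1214]
376 255 [ 0.4473 -0.2405  0.1235]
412 250 [ 0.4611 -0.3553  0.0899]
310 167 [ 0.7228 -0.0593  0.0301]
342 166 [ 0.7269 -0.1605  0.0219]
376 214 [ 0.5667 -0.2438  0.1224]
87 [ 0.5761 -0.3672  0.1214] [ 0.5624 -0.3828  0.1132] [ 0.5899 -0.3522  0.1297]
84 [ 0.5672 -0.2477  0.122 ] [ 0.5526 -0.2625  0.1128] [ 0.5818 -0.2332  0.1294]
85 [ 0.4466 -0.2541  0.1222] [ 0.4326 -0.268   0.113 ] [ 0.4617 -0.24    0.1298]
90 [ 0.4615 -0.3661  0.1211] [ 0.4488 -0.3833  0.1126] [ 0.4752 -0.3517  0.1276]
((562.53076171875, 161.91726684570312), (404.147705078125, 185.02890014648438), 89.60212707519531) 3041<stdin>:7: RuntimeWarning: Mean of empty slice.
  ret = ret.dtype.type(ret / rcount)
```

View pics/c1.png

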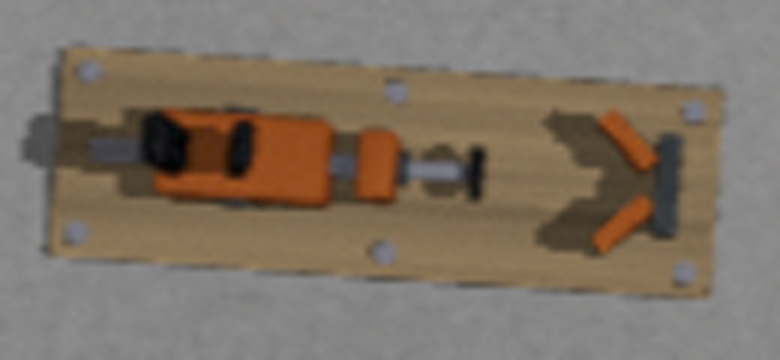

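The crop shows the board corners at (62,47), (722,88), (710,297) and (45,255). The housing runs from about x=160 to 331, and the V tips are at (607,115) and (600,248). The pad is at (476,172), the trigger at (241,148) and the grip at (165,140).

Run:
```python
from h import *
np.set_printoptions(precision=4,suppress=True)
P=lambda x,y,z: atz('t0',175+(x+.5)/6-.5,190+(y+.5)/6-.5,z)[:2]
b=np.array([P(*c,.012) for c in [(62,47),(722,88),(710,297),(45,255)]]);print(b)
yd=(b[0]+b[3]-b[1]-b[2]); L=np.linalg.norm(yd)/2; yd/=np.linalg.norm(yd); print('len',L,'ydir',yd,np.degrees(np.arctan2(yd[1],yd[0])))
c=b.mean(0); xd=np.array([yd[1],-yd[0]])
print('centre',c)
loc=lambda p:((p-c)@xd,(p-c)@yd)
for n,x,y,z in [('hf',331,163,.06),('hb',160,150,.06),('tipL',607,115,.062),('tipR',600,248,.062),('apexL',655,160,.062),('apexR',650,203,.062),('pad',484,172,.043),('trigtop',241,135,.136),('griptop',165,130,.135),('jawf',400,165,.065)]: print(n,P(x,y,z),loc(P(x,y,z)))
```

```text
[[ 0.632   0.332 ]
 [ 0.6082 -0.0118]
 [ 0.4995 -0.0044]
 [ 0.5236  0.3398]]
len 0.3447852699914871 ydir [0.0694 0.9976] 86.02178189872956
centre [0.5658 0.1639]
hf [0.5666 0.1879] (np.float64(-0.0009095899232762116), np.float64(0.02399385132234218))
hb [0.5737 0.2741] (np.float64(0.000231837132778288), np.float64(0.11050301334550293))
tipL [0.5898 0.0487] (np.float64(0.03187984971420613), np.float64(-0.11331824271332899))
tipR [0.5227 0.0527] (np.float64(-0.03532492169486368), np.float64(-0.11397302959581246))
apexL [0.5668 0.0246] (np.float64(0.010665325707796339), np.float64(-0.13886984982962508))
apexR [0.5451 0.0273] (np.float64(-0.011154887599138996), np.float64(-0.1376726096023285))
pad [0.5628 0.1114] (np.float64(0.0006473962159555755), np.float64(-0.05262835097445628))
trigtop [0.5743 0.2251] (np.float64(0.004192156051918904), np.float64(0.06166169585018987))
griptop [0.577  0.2618] (np.float64(0.004383340340056461), np.float64(0.09842807398773493))
jawf [0.5649 0.1529] (np.float64(-0.000112897660967175), np.float64(-0.011085138483899751))
```

Emit:
play_rows --pt "-0.03 -0.018 0 -1" --pt "-0.07 -0.043 0 -3" --pt "-0.11 -0.067 0 -4.5" --pt "-0.15 -0.091 0 -6" --pt "-0.19 -0.116 0 -7.5" --pt "-0.23 -0.14 0 -9" --pt "-0.27 -0.165 0 -10.5" --pt "-0.31 -0.189 0 -12" --pt "-0.35 -0.213 0 -13.5" --pt "-0.39 -0.238 0 -15" --pt "-0.43 -0.262 0 -16.6" --pt "-0.455 -0.278 0 -16.6" --pt "-0.471 -0.287 0 -16.6" --pt "-0.471 -0.287 0 -16.6" --pt "-0.471 -0.287 0 -16.6" --jaw -1

```text
t: 1.98
tool_pos: [0.5591, 0.1521, 0.3037]
eef_rot: [-0.107, -3.139, -0.001]
contact_force: [0.1, -0.3, -0.9]
grip_width: 1.002
grasp_force: 0.0
```

Run:
```python
from h import *
np.set_printoptions(precision=4,suppress=True)
snap('wrist','w1'); p=cv2.imread('pics/w1.png'); cv2.imwrite('pics/w1b.png',cv2.resize(p,(800,600)))
print(np.linalg.inv(np.load('pics/w1_c.npz')['view']), status.get_obs()['tool_pos'])
```

```text
[[ 0.0668  0.9507  0.3027  0.4816]
 [ 0.9978 -0.0641 -0.0189  0.1577]
 [ 0.0014  0.3033 -0.9529  0.3742]
 [ 0.      0.      0.      1.    ]] [0.5591 0.1522 0.3038]
```

View pics/w1b.png

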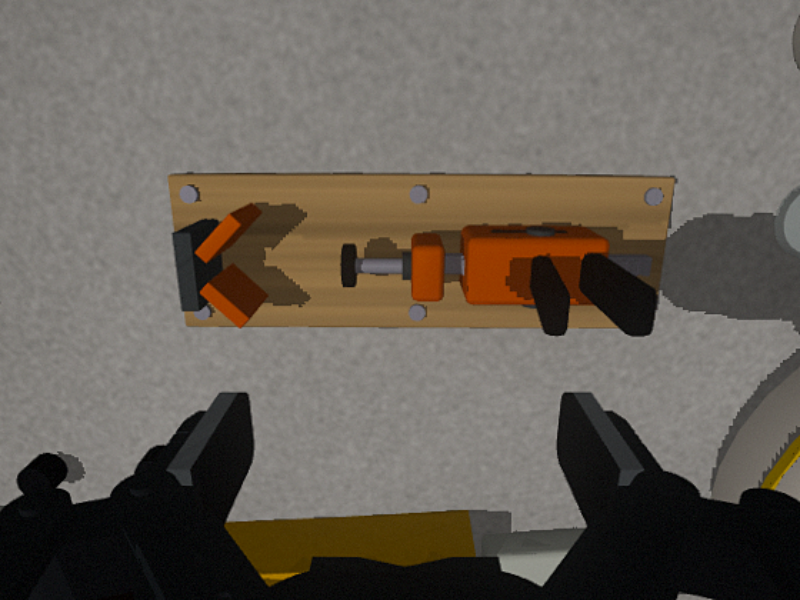

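The wrist view, in 800-px coordinates, shows:
- **Board:** corners at (170,175), (674,178), (660,326) and (187,327).
- **V, +x plate:** the inner face's bottom edge runs (228,263)–(268,297) and its top edge (201,290)–(241,327).
- **Housing:** front at x≈463.
- **Trigger and grip:** trigger top at (545–567,333), grip top at (630–655,333).

Run:
```python
from h import *
np.set_printoptions(precision=4,suppress=True)
P=lambda x,y,z: atz('w1',(x+.5)*.7-.5,(y+.5)*.7-.5,z)[:2]
b=np.array([P(*c,.012) for c in [(170,175),(674,178),(660,326),(187,327)]]);print(b)
yd=(b[1]+b[2]-b[0]-b[3]); print('len',np.linalg.norm(yd)/2,np.linalg.norm(b[0]-b[3])); yd/=np.linalg.norm(yd);print(np.degrees(np.arctan2(yd[1],yd[0])))
c=b.mean(0); xd=np.array([yd[1],-yd[0]]);print(c)
loc=lambda p:((p-c)@xd*1e3,(p-c)@yd*1e3)
for n,x,y,z in [('fb1',228,263,.012),('fb2',268,297,.012),('ft1',201,290,.062),('ft2',241,327,.062),('hf',463,265,.06),('hb',609,265,.06),('hl',530,226,.06),('hr',530,304,.06),('trigF',545,333,.136),('trigB',568,333,.136),('gripF',630,333,.135),('gripB',655,333,.135),('pad',357,265,.043),('jawc1',413,265,.065),('jawc2',443,265,.065),('anvL',238,207,.062)]: 
    p=P(x,y,z);print(n,p,np.round(loc(p),1), np.round(loc(atd('w1',x*.7,y*.7)[:2]),1),atd('w1',x*.7,y*.7)[2])
```

```text
[[ 0.5009 -0.0018]
 [ 0.5254  0.3382]
 [ 0.6328  0.3367]
 [ 0.6101 -0.0108]]
len 0.3445838906309529 0.10955488834457894
86.06534389715691
[0.5673 0.1656]
fb1 [0.5643 0.0277] [   6.4 -137.7] [   6.2 -137. ] 0.013632872752963432
fb2 [0.5911 0.0525] [  31.5 -111.2] [  31.7 -111.1] 0.011853765249114134
ft1 [0.5687 0.026 ] [  11.  -139.2] [  10.9 -138.7] 0.06280719755697872
ft2 [0.5946 0.047 ] [  35.4 -116.4] [  35.4 -116.2] 0.062358417801754495
hf [0.5643 0.1881] [-4.5 22.2] [-0.9 23.9] 0.046371671163458084
hb [0.5702 0.2778] [ -4.8 112.1] [-12.2 100.4] 0.08955592294231246
hl [0.5429 0.2289] [-28.7  61.5] [-24.9  66.6] 0.03957475009392686
hr [0.5922 0.2291] [20.5 65.1] [21.  65.5] 0.058903044918839687
trigF [0.5807 0.2192] [ 9.7 54.4] [10.4 54.9] 0.1346830442022816
trigB [0.5815 0.2304] [ 9.7 65.6] [ 64.1 111.2] -0.0001691413348791082
gripF [0.5841 0.2612] [10.2 96.6] [10.8 97.3] 0.13380780517852642
gripB [0.585  0.2737] [ 10.2 109.1] [ 63.6 178. ] 0.0012240119066229682
pad [0.5642 0.1218] [ -0.1 -43.9] [-85.  -13.7] 0.3741606164093606
jawc1 [0.561  0.1577] [-5.8 -8.3] [-5.6 -8.2] 0.06483609702869375
jawc2 [0.5622 0.1756] [-5.8  9.7] [-5.4  9.9] 0.06401915266796737
anvL [0.5196 0.0572] [ -40.1 -111.4] [ -32.9 -126.7] 0.012524733729584625
```

Emit:
play_rows --pt "-0.003 -0.03 0 0" --pt "-0.008 -0.08 0 0" --pt "-0.013 -0.13 0 0" --pt "-0.018 -0.18 0 0" --pt "-0.023 -0.23 0 0" --pt "-0.028 -0.28 0 0" --pt "-0.034 -0.33 0 0" --pt "-0.039 -0.38 0 0" --pt "-0.044 -0.43 0 0" --pt "-0.049 -0.475 0 0" --pt "-0.052 -0.505 0 0" --pt "-0.052 -0.517 0 0" --pt "-0.052 -0.517 0 0" --pt "-0.052 -0.517 0 0"

```text
t: 3.78
tool_pos: [0.5763, -0.3667, 0.3039]
eef_rot: [0.106, 3.139, 0.002]
contact_force: [-0.3, -0.1, 0.0]
grip_width: 1.0
grasp_force: 0.0
```

```bash
cat >> h.py <<'E'
def cloud(f):
    c=np.load(f'pics/{f}_c.npz'); d=np.load(f'pics/{f}.npy'); v,u=np.mgrid[0:420,0:560]
    q=cv2.undistortPoints(np.stack([u,v],-1).reshape(-1,1,2).astype(float),c['K'],np.array([float(c['k1']),0,0,0,0]))[:,0]
    V=np.linalg.inv(c['view']); return ((np.c_[q,np.ones(len(q))]*d.reshape(-1,1))@V[:3,:3].T+V[:3,3]).reshape(420,560,3)
E
python3 - <<'E'
from h import *
np.set_printoptions(precision=4,suppress=True)
snap('wrist','w2'); P=cloud('w2'); s=status.get_obs(); print(s['tool_pos'],s['eef_rot'])
m=(abs(P[...,2]-.122)<.004)&(np.hypot(P[...,0]-.576,P[...,1]+.367)<.04)
q=P[m]; print(m.sum(),q.mean(0),q.min(0),q.max(0)); v,u=np.nonzero(m);print(u.mean(),v.mean(),cv2.imread('pics/w2.png')[int(v.mean()),int(u.mean())])
print(cv2.minEnclosingCircle((q[:,:2]*1000).astype(np.float32)))
E
```

```text
[ 0.5763 -0.3668  0.3039] [0.1062 3.1395 0.0018]
1326 [ 0.5768 -0.3677  0.1223] [ 0.5627 -0.3822  0.118 ] [ 0.5922 -0.3533  0.1243]
280.8861236802413 203.68099547511312 [150 157 156]
((577.4324951171875, -367.7367858886719), 14.970779418945312)
```

View pics/w2.png

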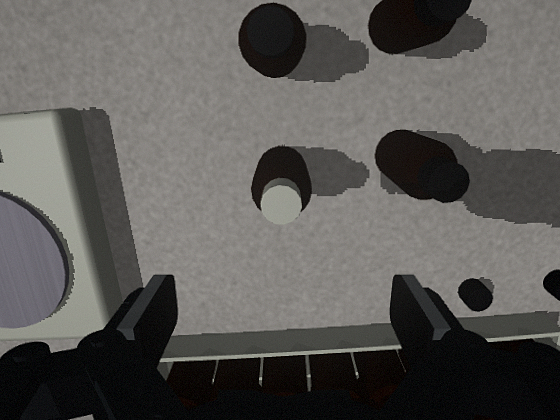

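The white cap is at (281,204), centred within 1 mm of the tool. I'll descend onto the cap.

Emit:
play_rows --pt "0 -0.001 0.02 0" --pt "-0.001 -0.001 0.05 0" --pt "-0.001 -0.001 0.08 0" --pt "-0.001 -0.001 0.105 0" --pt "-0.001 -0.001 0.123 0" --pt "-0.001 -0.001 0.132 0" --pt "-0.001 -0.001 0.136 0" --pt "-0.001 -0.001 0.136 0" --pt "-0.001 -0.001 0.136 0"

```text
t: 4.95
tool_pos: [0.5768, -0.3702, 0.1687]
eef_rot: [0.11, 3.139, -0.001]
contact_force: [0.3, -0.6, 0.5]
grip_width: 1.001
grasp_force: 0.0
```

Emit:
play_rows --pt "0 0 0 0" --pt "0 0 0 0" --pt "0 0 0 0" --pt "0 0 0 0" --pt "0 0 0 0" --pt "0 0 0 0" --pt "0 0 0 0" --pt "0 0 0 0" --pt "0 0 0 0" --pt "0 0 0 0" --jaw 1 --grip_force 30

```text
t: 6.2
tool_pos: [0.5766, -0.3698, 0.168]
eef_rot: [0.11, 3.139, 0.0]
contact_force: [-0.7, 3.3, 5.1]
grip_width: 0.346
grasp_force: 30.0
```

Emit:
play_rows --pt "0 0 -0.02 0" --pt "0 0 -0.06 0" --pt "0 0 -0.1 0" --pt "0 0 -0.135 0" --pt "0 0.005 -0.15 0" --pt "0.003 0.03 -0.15 0" --pt "0.008 0.07 -0.15 0" --pt "0.013 0.115 -0.15 0" --pt "0.018 0.16 -0.15 0" --pt "0.023 0.205 -0.15 0" --pt "0.028 0.25 -0.15 0" --pt "0.033 0.295 -0.15 0" --pt "0.038 0.34 -0.15 0" --pt "0.043 0.385 -0.15 0" --pt "0.046 0.415 -0.15 0" --pt "0.0475 0.43 -0.15 0" --pt "0.0475 0.4335 -0.15 0" --pt "0.0475 0.4335 -0.15 0" --pt "0.0475 0.4335 -0.15 0"

```text
t: 8.57
tool_pos: [0.5595, 0.0643, 0.3179]
eef_rot: [-0.113, -3.14, 0.001]
contact_force: [0.7, 0.2, -1.2]
grip_width: 0.341
grasp_force: 30.1
```

Run:
```python
from h import *
snap('wrist','w3'); s=status.get_obs(); print(s['tool_pos'],s['eef_rot'],s['contact_force'])
```

```text
[0.55953177 0.06447095 0.31790655] [ 1.13116046e-01  3.13951622e+00 -6.37807783e-04] [ 0.33942015 -0.1380477  -2.33969993]
```

View pics/w3.png

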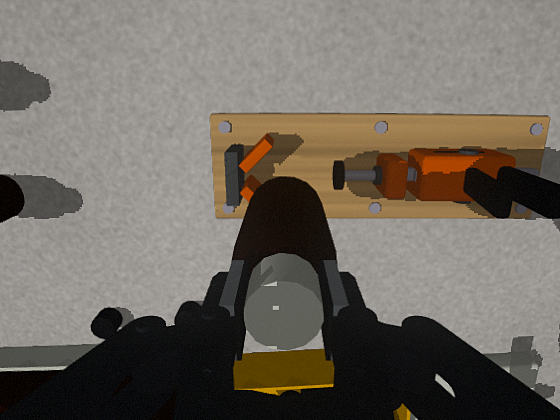

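The bottle is held, with its cap at (284,300), over the V at (240,175). I'll descend with some clearance from the faces.

Emit:
play_rows --pt "0 0.004 0.02 0" --pt "0 0.004 0.05 0" --pt "0 0.004 0.08 0" --pt "0 0.004 0.105 0" --pt "0 0.004 0.12 0" --pt "0 0.004 0.13 0" --pt "0 0.004 0.134 0" --pt "0 0.004 0.136 0" --pt "0 0.004 0.136 0" --pt "0 0.004 0.136 0"

```text
t: 9.88
tool_pos: [0.5599, 0.0699, 0.1824]
eef_rot: [0.11, 3.139, 0.0]
contact_force: [0.9, 1.3, -2.2]
grip_width: 0.34
grasp_force: 30.1
```

Emit:
play_rows --pt "0 -0.001 0 0" --pt "0 -0.003 0 0" --pt "0 -0.005 0 0" --pt "0 -0.006 0 0" --pt "0 -0.007 0 0" --pt "0 -0.007 0 0" --pt "0 -0.007 0 0"

```text
t: 10.75
tool_pos: [0.5592, 0.0629, 0.1819]
eef_rot: [0.11, 3.14, 0.0]
contact_force: [-0.1, -1.0, -1.6]
grip_width: 0.34
grasp_force: 30.1
```

Still in free air. I'll step on in small moves until it touches.

Emit:
play_rows --pt "0 -0.001 0 0" --pt "0 -0.002 0 0" --pt "0 -0.003 0 0" --pt "0 -0.003 0 0" --pt "0 -0.003 0 0"

```text
t: 11.38
tool_pos: [0.5589, 0.0599, 0.1819]
eef_rot: [-0.11, -3.14, -0.0]
contact_force: [-0.0, 0.2, -2.1]
grip_width: 0.339
grasp_force: 30.2
```

Emit:
play_rows --pt "0 -0.001 0 0" --pt "0 -0.002 0 0" --pt "0 -0.002 0 0" --pt "0 -0.002 0 0"

```text
t: 11.88
tool_pos: [0.5589, 0.0592, 0.182]
eef_rot: [0.108, 3.139, 0.002]
contact_force: [-0.1, 5.3, -1.7]
grip_width: 0.343
grasp_force: 30.7
```

Force is +y only with no x component, so both faces are touched. I'll lower the bottle onto the board.

Emit:
play_rows --pt "0 0 0.001 0" --pt "0 0 0.002 0" --pt "0 0 0.003 0" --pt "0 0 0.003 0" --pt "0 0 0.003 0"

```text
t: 12.5
tool_pos: [0.5592, 0.0593, 0.18]
eef_rot: [0.108, 3.139, 0.003]
contact_force: [-1.7, 6.5, 7.1]
grip_width: 0.34
grasp_force: 31.3
```

Emit:
play_rows --pt "0 0 -0.001 0" --pt "0 0 -0.001 0" --pt "0 0 -0.001 0" --pt "0 0 -0.001 0" --pt "0 0 -0.001 0" --pt "0 0 -0.001 0" --pt "0 0 -0.001 0" --pt "0 0 -0.001 0" --jaw -1

```text
t: 13.5
tool_pos: [0.5589, 0.0579, 0.1799]
eef_rot: [-0.11, -3.14, -0.0]
contact_force: [-0.8, 1.1, 1.0]
grip_width: 1.002
grasp_force: 0.0
```

Emit:
play_rows --pt "0 0 -0.02 0" --pt "0 0 -0.05 0" --pt "0 0 -0.08 0" --pt "0 0 -0.11 0" --pt "0 0.01 -0.13 0" --pt "0 0.04 -0.13 0" --pt "0 0.07 -0.13 0" --pt "0 0.09 -0.13 0" --pt "0 0.1 -0.13 0" --pt "0 0.1 -0.13 0" --pt "0 0.1 -0.13 0"

```text
t: 14.88
tool_pos: [0.566, 0.1564, 0.3099]
eef_rot: [0.112, 3.14, -0.001]
contact_force: [-0.2, -0.2, 0.6]
grip_width: 0.997
grasp_force: 0.0
```

Run:
```python
from h import *
np.set_printoptions(precision=4,suppress=True)
snap('wrist','w4'); s=status.get_obs(); print(s['tool_pos'],s['eef_rot'])
p=cv2.imread('pics/w4.png'); cv2.imwrite('pics/w4b.png',cv2.resize(p,(800,600)))
P=cloud('w4'); m=(abs(P[...,2]-.134)<.004)&(np.hypot(P[...,0]-.559,P[...,1]-.058)<.03); q=P[m]
print('cap',m.sum(),q.mean(0),cv2.minEnclosingCircle((q[:,:2]*1000).astype(np.float32)))
m=(P[...,2]>.12)&(P[...,2]<.14)&(abs(P[...,0]-.577)<.04)&(P[...,1]>.18)&(P[...,1]<.32); q=P[m]
c=np.array([.5592,.0579]);yd=np.array([.0686,.9976]);xd=np.array([yd[1],-yd[0]])
l=np.c_[(q[:,:2]-c)@xd,(q[:,:2]-c)@yd,q[:,2]]
h=np.histogram(l[:,1],bins=np.arange(.12,.25,.003)); print([(round(b,3),n) for b,n in zip(h[1],h[0]) if n])
for a,b in [(.14,.185),(.19,.24)]:
    t=l[(l[:,1]>a)&(l[:,1]<b)&(l[:,2]>.1325)]; print(len(t),t.min(0),t.max(0))
```

```text
[0.566  0.1563 0.3099] [ 0.1127  3.1395 -0.0008]
cap 1394 [0.5588 0.0624 0.1341] ((559.4873657226562, 61.77296829223633), 15.236262321472168)
[(np.float64(0.159), np.int64(11)), (np.float64(0.162), np.int64(231)), (np.float64(0.165), np.int64(163)), (np.float64(0.168), np.int64(152)), (np.float64(0.171), np.int64(69)), (np.float64(0.201), np.int64(291)), (np.float64(0.204), np.int64(201)), (np.float64(0.207), np.int64(166)), (np.float64(0.21), np.int64(148)), (np.float64(0.213), np.int64(99)), (np.float64(0.216), np.int64(1))]
492 [-0.0109  0.1618  0.1326] [0.0129 0.1734 0.1391]
576 [-0.0122  0.2025  0.1325] [0.0129 0.2163 0.1371]
```

View pics/w4b.png

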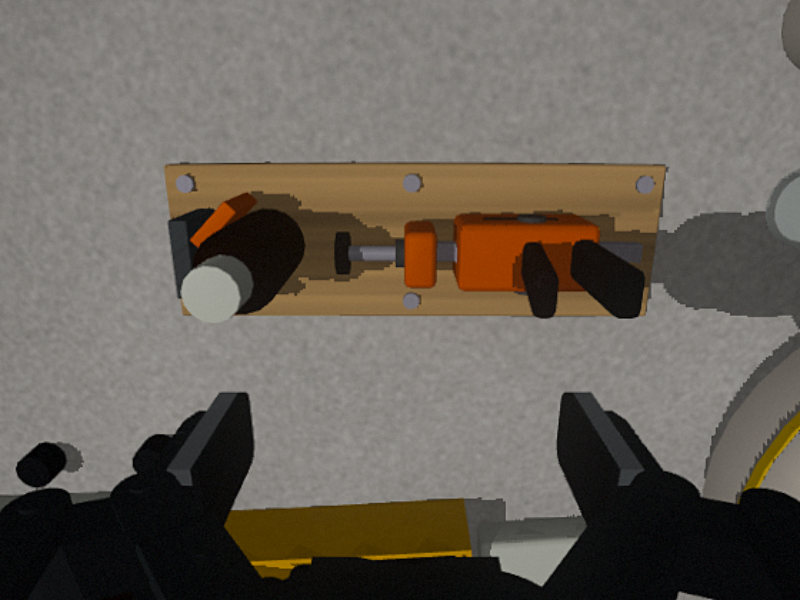

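The bottle stands in the V with its cap at (216,292), and the pad is at (342,254). I'll check the fit against the V face numerically, along with the bottle's tilt.

Run:
```python
from h import *
from scipy.optimize import least_squares
np.set_printoptions(precision=4,suppress=True)
P=cloud('w4'); 
for z0,z1 in [(.025,.045),(.045,.065),(.065,.085)]:
    m=(P[...,2]>z0)&(P[...,2]<z1)&(np.hypot(P[...,0]-.559,P[...,1]-.06)<.030)
    I=cv2.imread('pics/w4.png'); m&=(I[...,2]<70); q=P[m]
    if len(q)<20: print(z0,len(q)); continue
    r=least_squares(lambda c:np.hypot(q[:,0]-c[0],q[:,1]-c[1])-.025,[.559,.06],loss='soft_l1',f_scale=.001); print('body',z0,len(q),r.x,np.abs(r.fun).mean())
for f in ('w1',):
    P=cloud(f); I=cv2.imread(f'pics/{f}.png'); u=np.array([0])
    poly=np.array([[228,266],[262,297],[240,322],[207,288]])*.7
    M=np.zeros((420,560),np.uint8); cv2.fillPoly(M,[poly.astype(int)],1); M=cv2.erode(M,np.ones((3,3))); q=P[M>0]; q=q[(q[:,2]>.016)&(q[:,2]<.058)]
    n=np.array([np.cos(np.radians(86.05+45)),np.sin(np.radians(86.05+45))]) # inner normal of +x plate
    s=(q[:,:2]-[.5592,.0579])@n; print('face dist',len(q),np.median(s),s.std())
    A=np.linalg.svd(q-q.mean(0))[2][2];print('plane normal',A)
    print('pad', )
```

```text
body 0.025 320 [0.5597 0.0616] 0.0005253833593456254
body 0.045 384 [0.5596 0.0614] 0.0006161601412718499
body 0.065 393 [0.56   0.0616] 0.0002814918423554646
face dist 429 -0.02299712573048333 0.0003961806809758391
plane normal [ 0.6402 -0.7682  0.0085]
pad
```

Run:
```python
from h import *
np.set_printoptions(precision=4,suppress=True)
c=np.array([.5592,.0579]);yd=np.array([.0686,.9976]);xd=np.array([yd[1],-yd[0]])
for f in ('w1','w4'):
    P=cloud(f).reshape(-1,3)
    l=np.c_[(P[:,:2]-c)@xd,(P[:,:2]-c)@yd,P[:,2]]
    for z in (.075,.09,.105,.12,.13):
        t=l[(abs(l[:,2]-z)<.004)&(abs(l[:,0])<.02)&(l[:,1]>.15)&(l[:,1]<.235)]
        a=t[t[:,1]<.19];b=t[t[:,1]>.19]
        print(f,z,len(a),len(b),'trig',a[:,1].min() if len(a) else 0,np.percentile(a[:,1],[5,50,95]) if len(a) else 0,'grip',np.percentile(b[:,1],[2,50,98]) if len(b) else 0,'x',a[:,0].min() if len(a) else 0)
t=l[(abs(l[:,2]-.043)<.012)&(abs(l[:,0])<.02)&(l[:,1]>.03)&(l[:,1]<.09)];print('pad',np.percentile(t[:,1],[1,5,50,95]))
```

```text
w1 0.075 48 116 trig 0.16924835512691966 [0.1695 0.1706 0.1789] grip [0.2019 0.2027 0.2122] x -0.011408103356651537
w1 0.09 51 132 trig 0.1667290761960917 [0.1672 0.1697 0.1763] grip [0.2019 0.2027 0.213 ] x -0.011388512533386541
w1 0.105 66 161 trig 0.16446217283274983 [0.1646 0.167  0.1745] grip [0.2021 0.2028 0.212 ] x -0.011603792457750174
w1 0.12 89 162 trig 0.1624496465615138 [0.1626 0.1642 0.1726] grip [0.2017 0.2029 0.2135] x -0.01135298002969547
w1 0.13 144 357 trig 0.16125264944455245 [0.1615 0.1624 0.1721] grip [0.2016 0.2034 0.2158] x -0.01134575896499323
w4 0.075 47 108 trig 0.16910695300407858 [0.1694 0.1708 0.1784] grip [0.2018 0.2024 0.2124] x -0.011272157339093022
w4 0.09 48 134 trig 0.16711403774279512 [0.1673 0.1688 0.1768] grip [0.2018 0.2025 0.2129] x -0.011318053647954084
w4 0.105 60 146 trig 0.16491635488882064 [0.1652 0.1668 0.1745] grip [0.2019 0.2026 0.2118] x -0.011376958514707576
w4 0.12 69 171 trig 0.16297749316719787 [0.1632 0.1652 0.1724] grip [0.2019 0.2027 0.2121] x -0.011404075211682794
w4 0.13 132 326 trig 0.1618160502027503 [0.162  0.163  0.1727] grip [0.2021 0.2038 0.215 ] x -0.011236289713834509
pad [0.0552 0.0565 0.0687 0.0879]
```

Emit:
play_rows --pt "0 0.03 0 0" --pt "0 0.07 0 0" --pt "0 0.09 0.01 0" --pt "0 0.096 0.03 0" --pt "0 0.096 0.06 0" --pt "0 0.096 0.09 0" --pt "0 0.096 0.115 0" --pt "0 0.096 0.135 0" --pt "0 0.096 0.147 0" --pt "0 0.097 0.151 0" --pt "0 0.098 0.151 0" --pt "0 0.098 0.151 0"

```text
t: 16.42
tool_pos: [0.5731, 0.2557, 0.1597]
eef_rot: [0.11, 3.139, 0.001]
contact_force: [-0.4, -1.2, 0.5]
grip_width: 1.003
grasp_force: 0.0
```

Emit:
play_rows --pt "0 -0.001 0 0" --pt "0 -0.001 0 0" --pt "0 -0.001 0 0" --pt "0 -0.001 0 0" --pt "0 -0.001 0 0" --pt "0 -0.001 0 0" --pt "0 -0.001 0 0" --pt "0 -0.001 0 0" --pt "0 -0.001 0 0" --pt "0 -0.001 0 0" --jaw 1 --grip_force 40

```text
t: 17.68
tool_pos: [0.5732, 0.2556, 0.1602]
eef_rot: [0.108, 3.138, 0.003]
contact_force: [1.5, 3.9, 6.8]
grip_width: 0.421
grasp_force: 47.3
```

Run:
```python
from h import *
snap('wrist','w5'); cv2.imwrite('pics/w5s.png',cv2.imread('pics/w5.png')); s=status.get_obs();print(s['tool_pos'],s['contact_force'],s['grip_width'])
```

```text
[0.57323993 0.25556261 0.16021372] [0.26783501 3.78499026 6.39837052] 0.42958656340753304
```

View pics/w5.png

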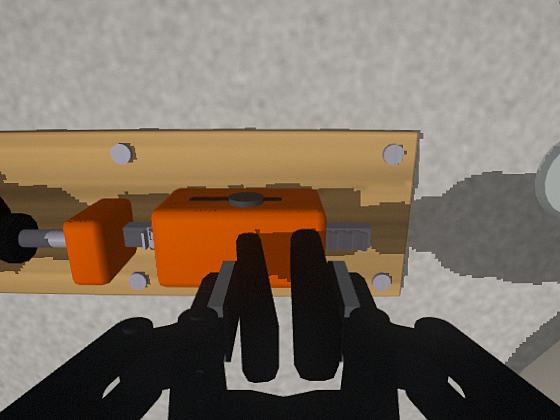

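Both fingers straddle the trigger and grip, fully squeezed at about 36.5 mm. The jaw's top is visible at (65–130, 200–285), so I can track it from here.

Emit:
play_rows --pt "0 0 0 0" --pt "0 0 0 0" --pt "0 0 0 0" --pt "0 0 0 0" --pt "0 0 0 0" --pt "0 0 0 0" --pt "0 0 0 0" --jaw -1

```text
t: 18.6
tool_pos: [0.5727, 0.2544, 0.1589]
eef_rot: [-0.11, -3.14, -0.0]
contact_force: [-0.2, 0.2, -0.3]
grip_width: 0.999
grasp_force: 0.0
```

```bash
cat >> h.py <<'E'
def jaw(f):
    c=np.array([.5592,.0579]);yd=np.array([.0686,.9976]);xd=np.array([yd[1],-yd[0]])
    P=cloud(f).reshape(-1,3); I=cv2.imread(f'pics/{f}.png').reshape(-1,3).astype(int)
    l=np.c_[(P[:,:2]-c)@xd,(P[:,:2]-c)@yd,P[:,2]]; o=(I[:,2]>90)&(I[:,0]<60)
    t=l[o&(abs(l[:,2]-.0645)<.0025)&(abs(l[:,0])<.02)&(l[:,1]>.04)&(l[:,1]<.126)]
    k=l[~o&(abs(l[:,2]-.043)<.012)&(abs(l[:,0])<.016)&(l[:,1]>.02)&(l[:,1]<.1)]
    print(f,'jaw top y',len(t),np.percentile(t[:,1],[1,50,99]),'pad/rod',len(k),np.percentile(k[:,1],[1,5]) if len(k) else 0)
E
python3 - <<'E'
from h import *
np.set_printoptions(precision=4,suppress=True)
snap('wrist','w6'); s=status.get_obs();print(s['tool_pos'],s['contact_force'],s['grip_width'])
for f in('w1','w4','w5','w6'):jaw(f)
E
```

```text
[0.5727 0.2544 0.1589] [ 1.2841 -0.1114  0.7491] 1.0004664251518278
w1 jaw top y 815 [0.0991 0.1083 0.1173] pad/rod 633 [0.0558 0.0574]
w4 jaw top y 814 [0.0989 0.1084 0.1174] pad/rod 845 [0.0234 0.0254]
w5 jaw top y 2384 [0.0916 0.1015 0.1098] pad/rod 1905 [0.048  0.0503]
w6 jaw top y 2386 [0.0934 0.1033 0.1115] pad/rod 2003 [0.0492 0.0509]
```

The first squeeze gave 5 mm, a partial tooth as the brief warned it might. I'll do two more squeezes, then look again.

Emit:
play_rows --pt "0 0 0 0" --pt "0 0 0 0" --pt "0 0 0 0" --pt "0 0 0 0" --pt "0 0 0 0" --pt "0 0 0 0" --pt "0 0 0 0" --pt "0 0 0 0" --pt "0 0 0 0" --jaw 1

```text
t: 19.77
tool_pos: [0.5732, 0.2555, 0.1599]
eef_rot: [0.108, 3.138, 0.002]
contact_force: [-0.0, 3.2, 5.2]
grip_width: 0.423
grasp_force: 47.4
```

Emit:
play_rows --pt "0 0 0 0" --pt "0 0 0 0" --pt "0 0 0 0" --pt "0 0 0 0" --pt "0 0 0 0" --pt "0 0 0 0" --pt "0 0 0 0" --jaw -1

```text
t: 20.65
tool_pos: [0.5726, 0.2544, 0.1589]
eef_rot: [0.11, 3.14, 0.0]
contact_force: [-0.1, 0.0, 0.5]
grip_width: 1.002
grasp_force: 0.0
```

Emit:
play_rows --pt "0 0 0 0" --pt "0 0 0 0" --pt "0 0 0 0" --pt "0 0 0 0" --pt "0 0 0 0" --pt "0 0 0 0" --pt "0 0 0 0" --pt "0 0 0 0" --pt "0 0 0 0" --jaw 1

```text
t: 21.78
tool_pos: [0.5732, 0.2555, 0.16]
eef_rot: [0.108, 3.138, 0.002]
contact_force: [0.8, 2.9, 4.7]
grip_width: 0.428
grasp_force: 47.4
```

Emit:
play_rows --pt "0 0 0 0" --pt "0 0 0 0" --pt "0 0 0 0" --pt "0 0 0 0" --pt "0 0 0 0" --pt "0 0 0 0" --pt "0 0 0 0" --jaw -1

```text
t: 22.65
tool_pos: [0.5727, 0.2544, 0.1589]
eef_rot: [0.11, 3.14, 0.0]
contact_force: [0.8, 0.5, 0.9]
grip_width: 1.001
grasp_force: 0.0
```

Run:
```python
from h import *
np.set_printoptions(precision=4,suppress=True)
snap('wrist','w7'); jaw('w7')
```

```text
w7 jaw top y 2331 [0.0774 0.0875 0.0956] pad/rod 2282 [0.0392 0.0398]
```

The jaw moved exactly two teeth, leaving about 6 mm to the glass. Two more squeezes now.

Emit:
play_rows --pt "0 0 0 0" --pt "0 0 0 0" --pt "0 0 0 0" --pt "0 0 0 0" --pt "0 0 0 0" --pt "0 0 0 0" --pt "0 0 0 0" --pt "0 0 0 0" --pt "0 0 0 0" --jaw 1

```text
t: 23.82
tool_pos: [0.5732, 0.2555, 0.1599]
eef_rot: [0.108, 3.138, 0.002]
contact_force: [0.6, 4.3, 5.8]
grip_width: 0.424
grasp_force: 47.5
```

Emit:
play_rows --pt "0 0 0 0" --pt "0 0 0 0" --pt "0 0 0 0" --pt "0 0 0 0" --pt "0 0 0 0" --pt "0 0 0 0" --pt "0 0 0 0" --jaw -1

```text
t: 24.7
tool_pos: [0.5727, 0.2544, 0.1589]
eef_rot: [0.11, 3.14, 0.0]
contact_force: [0.7, -0.8, -0.2]
grip_width: 1.002
grasp_force: 0.0
```

Run:
```python
from h import *
np.set_printoptions(precision=4,suppress=True)
snap('wrist','w8'); jaw('w8')
```

```text
w8 jaw top y 2332 [0.0696 0.0798 0.0877] pad/rod 2193 [0.0356 0.0364]
```

Emit:
play_rows --pt "0 0 0 0" --pt "0 0 0 0" --pt "0 0 0 0" --pt "0 0 0 0" --pt "0 0 0 0" --pt "0 0 0 0" --pt "0 0 0 0" --pt "0 0 0 0" --pt "0 0 0 0" --jaw 1

```text
t: 25.88
tool_pos: [0.5733, 0.2556, 0.1602]
eef_rot: [0.108, 3.138, 0.002]
contact_force: [-0.4, 3.4, 6.7]
grip_width: 0.426
grasp_force: 47.5
```

Emit:
play_rows --pt "0 0 0 0" --pt "0 0 0 0" --pt "0 0 0 0" --pt "0 0 0 0" --pt "0 0 0 0" --pt "0 0 0 0" --pt "0 0 0 0" --jaw -1

```text
t: 26.75
tool_pos: [0.5727, 0.2544, 0.1589]
eef_rot: [0.11, 3.14, 0.0]
contact_force: [0.2, 0.6, 0.9]
grip_width: 0.998
grasp_force: 0.0
```

Run:
```python
from h import *
np.set_printoptions(precision=4,suppress=True)
snap('wrist','w9'); jaw('w9')
```

```text
w9 jaw top y 2309 [0.0616 0.0721 0.08  ] pad/rod 2298 [0.0354 0.0363]
```

The pad moved about 4 mm on the fourth squeeze and then stopped while the jaw went on 8 mm. That makes it about 12 mm compressed, or roughly 9 N, so it's firm. I'll retreat and check.

Emit:
play_rows --pt "0 0 -0.01 0" --pt "0 0 -0.04 0" --pt "0 0 -0.08 0" --pt "0 0 -0.12 0" --pt "0 -0.02 -0.15 0" --pt "0 -0.05 -0.15 0" --pt "0 -0.08 -0.15 0" --pt "0 -0.09 -0.15 0" --pt "0 -0.09 -0.15 0" --pt "0 -0.09 -0.15 0"

```text
t: 28.05
tool_pos: [0.5663, 0.1662, 0.3089]
eef_rot: [-0.107, -3.14, -0.001]
contact_force: [0.4, -0.3, 0.1]
grip_width: 1.0
grasp_force: 0.0
```

Run:
```python
from h import *
from scipy.optimize import least_squares
np.set_printoptions(precision=4,suppress=True)
snap('wrist','wa'); jaw('wa'); cv2.imwrite('pics/wab.png',cv2.resize(cv2.imread('pics/wa.png'),(800,600)))
P=cloud('wa'); I=cv2.imread('pics/wa.png')
for z0,z1 in [(.025,.045),(.065,.085)]:
    m=(P[...,2]>z0)&(P[...,2]<z1)&(np.hypot(P[...,0]-.559,P[...,1]-.06)<.030)&(I[...,2]<70); q=P[m]
    r=least_squares(lambda c:np.hypot(q[:,0]-c[0],q[:,1]-c[1])-.025,[.559,.06],loss='soft_l1',f_scale=.001); print('body',z0,len(q),r.x)
m=(abs(P[...,2]-.134)<.004)&(np.hypot(P[...,0]-.559,P[...,1]-.058)<.03); print(P[m].mean(0))
l=P.reshape(-1,3); yr=(l[:,:2]-[.5592,.0579])@[.0686,.9976]; t=(abs(l[:,2]-.105)<.004)&(yr>.15)&(yr<.19)&(abs(l[:,0]-.572)<.02); print('trig',yr[t].min())
```

```text
wa jaw top y 805 [0.0612 0.0705 0.0794] pad/rod 981 [0.0227 0.0247]
body 0.025 241 [0.5598 0.0606]
body 0.065 437 [0.5601 0.0608]
[0.5589 0.0621 0.1339]
trig 0.1649755935059797
```

View pics/wab.png

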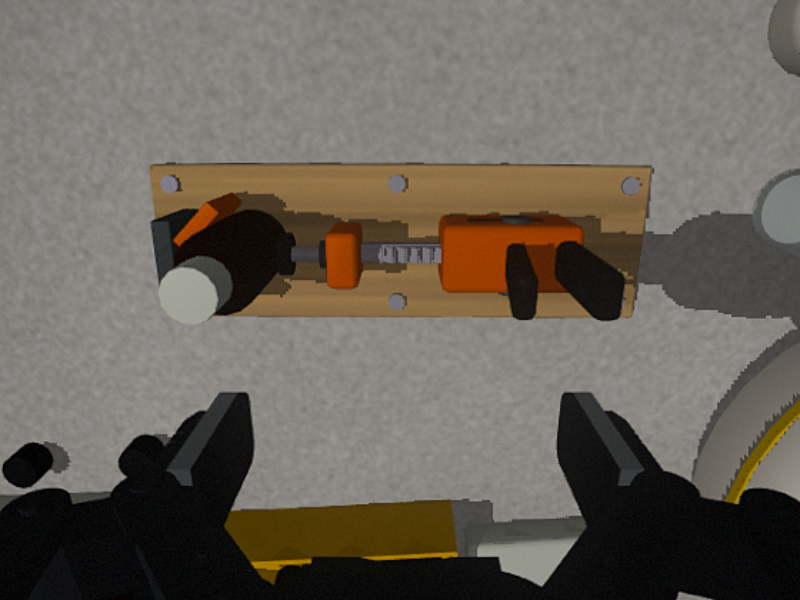

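The view shows the pad pressed on the bottle at (287,253). The bottle is upright and unmoved, and the trigger is back at its released position. Handing in.

```bash
python3 -c "
from workcell import workorder
print(workorder.close_job())"
```

```text
the job is handed in; nothing more can be done
None
```

I handed the job in at about 28 s: the white-capped bottle stands upright in the V, clamped at an estimated 9 N (from pad compression, not measured) after five squeezes, with the trigger sprung back and the arm clear; no verdict came back.

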